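# Clear the fossil slab and set the forceps to the ink marks

## Robot

A 7-joint arm with a two-finger parallel gripper is mounted at the origin on the work surface. World frame = base frame: x ahead of the robot, y to its left, z up, the work surface at z = 0. Lengths are in m, angles in degrees, forces in N, time in s.
With the tool pointing down it reaches from about 0.35 to 0.9 m from the base axis. Payload 7.2 kg.
Tool frame: the origin (TCP) lies on the centre line of the jaws, within the pads' length; the fingertips stand 11 mm ahead of it and the grasp point (between the pads) lies 8 mm behind it; z points along the fingers, y is the direction in which the jaws open and shut (so a half turn about z gives the same grasp; the last joint's range is limited). The gripper opens to 88 mm and grips with 3 to 60 N. Pads are 20 mm wide; open, the fingers measure 115 mm over their backs; the gripper's body (75 mm by 178 mm) begins 61 mm behind the grasp point.
Start: joints at [60.035, 23.554, -0.728, 91.456, 0.321, 64.991, -4.71], TCP at [0.275, -0.561, 0.199] pointing down, gripper open.
Joint ranges: [-169.25, 169.25], [-16.82, 113.86], [-84.01, 82.57], [7.8, 145.47], [-59.2, 239.2], [7.22, 106.19], [-163.78, 163.78]. Speed limits (degrees/s): [136.94, 136.94, 172.46, 172.46, 180, 180, 180].

## Interface

Orientations are given as [roll, pitch, yaw] about the fixed x, y, z axes, in that order (R = Rz(yaw) Ry(pitch) Rx(roll)).
In Python, from station import ctrl, viewer, ticket, finder gives the robot as it stands. Calls block until the motion is done:
- ctrl.move_to(position, orientation): joint-space move of the TCP to a pose.
- ctrl.move_linear(position, feed=0.15, rot=None, contact_N=None): straight line of the TCP; rot=None keeps the orientation; feed is the mean speed in m/s. With contact_N (N) it stops when the force on the tool has changed by that much, and returns True; else False.
- ctrl.goto_joints(angles): joint-space move.
- ctrl.gripper_to(opening, newtons=None): finger opening in m; newtons is the grip in N (None keeps the last); returns when the fingers have stopped.
- ctrl.pause(seconds).
- ctrl.solve_ik(position, orientation): joint angles nearest the present ones, or None.
- ctrl.read_state(): the state.
- viewer.camera(name): name is "scene" or "top" or "wrist"; returns a dict with "frame" (400x640x3 uint8, blue, green, red), "fx", "fy", "cx", "cy" (pixels), "k1" (the pictures are not rectified: a ray, as slopes to the right and down, at radius r is drawn at 1 + k1 r^2 times it, then the intrinsics apply), "pose" (4x4, takes a point from camera to world coordinates). Camera axes: x right, y down, z forward; pixel columns grow to the right and rows downward; lengths in m; the calibration is good to about 2 mm. A picture is of the moment at which its call begins. There is no depth.
A pose or a line that the arm cannot do raises ctrl.PlanningError and nothing moves.
- ticket.sign_off(): hands the job in, once; it reports no verdict.
Trained networks look in the newest picture that a camera, given by its name, has taken for a name from the list of things; names that differ only in an ending like _2 or _b are one class to them, and where a whole thing is asked for, a point or a joint stands for the part that bears it (a point fixed in the world has none). Each returns a list of dicts, best first, with "conf" (0 to 1); they miss things now and then, are a little off and sometimes report something else, mostly with a low value. They report only what shows in the picture. A call takes as long as a camera call.
- finder.look_for(camera, thing): "box" ([centre column, centre row, width, height] in pixels, round what is visible of it).
- finder.cut_out(camera, thing): "mask" (400x640 bool, what is visible of it) and "box" ([centre column, centre row, width, height] in pixels, round what is visible of it).
The state is a dict: "time": time; "joints": joint angles; "joint_velocities": joint speeds; "tau": joint torques, N m; "tool_pos": TCP position; "tool_rot": TCP orientation; "force": force on the tool from outside, world axes, zero at the start; "ft_torque": the same for the moment, N m; "opening": finger opening in m.
Only numpy, scipy, OpenCV 4.12 (cv2) and the standard library are available. Lean on these libraries where they do the work, as an engineer would, in place of code of your own. Each camera call takes 0.05 s, during which the arm holds its last target. There are 200 camera calls.

## Task

Wipe the four loose rock chips off the fossil slab with the scraper block, not with your fingers, its rubber lip down on the stone, then set the block back down on the bench. Then take the forceps from their rest and squeeze them until the two tips stand right over the two red ink strokes, one over each, less than a centimetre above the slab without touching it. Finish holding the forceps there in the air, gap and tips quite still, for the photograph; leave everything else on the bench where it is.

Things in the scene. Friction and masses are not known exactly. Their poses are not given: they have to be found in the camera images.
- slab_top (a point): Centre of the top face of the fossil slab: pale sawn limestone, 130 mm (its x) by 150 mm (its y) by 20 mm thick, lying flat on the bench and fixed there. A dark straight tapering shell lies flush along the middle of the face, along x. z points up.
- tick_l_mid (a point): Middle of the left red ink stroke on the slab's face, 16 mm long (along the slab's x) and 3 mm wide, beside the dark fossil on the slab's +y side; axes parallel to the slab's. It may be hidden under chips at first.
- tick_r_mid (a point): Middle of the right red ink stroke, like the left one, on the slab's -y side of the fossil. The strokes lie side by side along the slab's y, 18 to 28 mm apart (middle to middle), different each time, and not always the same distance from the fossil.
- chip0_center (a point): Centre of a loose grey-brown chip of rock lying flat on the slab, about 21 by 19 mm and 9 mm thick, 10 g. The four chips lie within 43 mm of the slab's centre in both x and y.
- chip1_center (a point): Centre of a loose grey-brown chip of rock lying flat on the slab, about 21 by 19 mm and 9 mm thick, 10 g. The four chips lie within 43 mm of the slab's centre in both x and y.
- chip2_center (a point): Centre of a loose grey-brown chip of rock lying flat on the slab, about 21 by 19 mm and 9 mm thick, 10 g. The four chips lie within 43 mm of the slab's centre in both x and y.
- chip3_center (a point): Centre of a loose grey-brown chip of rock lying flat on the slab, about 21 by 19 mm and 9 mm thick, 10 g. The four chips lie within 43 mm of the slab's centre in both x and y.
- scraper_center (a point): Scraper block standing on the bench, 60 mm high, about 130 g; the point is 40 mm above its foot, centred. Brown wooden hand block 98 mm long (its x), 28 mm thick (its y), 42 mm high, over a black rubber lip 104 mm long, 20 mm thick, 20 mm high. z up.
- rest_mid (a point): Teal plastic forceps rest, fixed to the bench: base plate 150 by 76 mm, 8 mm thick, with two notched uprights. This point is over its middle, 45 mm above the bench, level with the notch floors. The uprights are 6 mm plates at x = -62 and +45 mm from it, 52 and 70 mm wide (y), with 9 mm ears above the notch floors. x runs along the lying forceps to their tips.
- forceps_grip (a point): Steel forceps lying level in the rest, 58 g: midpoint between their ridged finger grips, half-way up the arms. x points to the tips, y is the closing line, z up. Arms joined at a bow 98 mm behind; the ridged grips, 13 mm high, reach 20 mm to either side of the point along x and are 40 mm wide over their outer faces unsqueezed. Centre of mass 4 mm behind. The point is fixed to arm a.
- tip_a (a point): End of the tip of arm a (on the forceps' +y side), mid-thickness. The tips bend down and forward from 55 mm ahead of the grip point and end 91 mm ahead of it and 36 mm below it; 2 mm thick.
- tip_b (a point): End of the tip of arm b, the arm on the forceps' -y side. The tips stand 42 mm apart when unsqueezed.
- forceps_arm (a joint): Squeeze of the forceps, rad: arm b closing on arm a about the bow. 0 unsqueezed (tips 42 mm apart), 0.21 tips touching; tips close by 189 mm per rad, ridged grips by 98 mm per rad. Pinched at the ridges it takes 4 N to start closing, 7 N at 0.06 rad, 10 N at 0.11 rad, 17 N to shut; it springs open when let go.
- specimen_box_mid (a point): Bystander: middle of a clear plastic specimen box 52 mm square and 34 mm high.
- vial_mid (a point): Bystander: middle of a small upright vial with a red cap, 28 mm in diameter and 62 mm high.
- rock_mid (a point): Bystander: middle of a grey rock lump 68 mm across and 34 mm high.
- plaster_cast_mid (a point): Bystander: middle of a round white plaster cast 84 mm across and 21 mm high.
- brush_mid (a point): Bystander: a brush lying on the bench, about 180 mm long.
- loupe_mid (a point): Bystander: middle of a black hand loupe 42 mm in diameter and 26 mm high.

How it is judged:
By the outcome, as a careful person would: the job done as asked, in the order asked, and still so for the second after the job is handed in, while the arm keeps its last pose, push and grip.
It also fails if it takes over 61 s, if anything falls off the work surface, if the arm or the gripper's body presses on something with over 40 N, if the wrist force passes 120 N, or if a joint passes its speed limit or range.

## Working session

There is one attempt and no reset: what is moved stays moved. The work goes in short steps, each a Python script; the robot and the scene stay as the last script left them, time stands still between calls to the robot, and variables do not carry over. Pictures are saved under pics/ and viewed, about 8 in all and at most 12, crops included, and the job is handed in when it is done.

```bash
mkdir -p pics; ls
cat > h.py <<'E'
import numpy as np, cv2
from station import ctrl, viewer, ticket, finder
def ray(c,u,v):
    xd=np.array([(u-c["cx"])/c["fx"],(v-c["cy"])/c["fy"]]); x=xd.copy()
    for _ in range(20): x=xd/(1+c["k1"]*(x@x))
    P=np.array(c["pose"]); return P[:3,3],P[:3,:3]@np.array([x[0],x[1],1.])
def onz(c,u,v,z):
    o,d=ray(c,u,v); return o+d*(z-o[2])/d[2]
def proj(c,p):
    P=np.array(c["pose"]); q=P[:3,:3].T@(np.array(p)-P[:3,3]); x=q[:2]/q[2]; x=x*(1+c["k1"]*(x@x))
    return np.array([c["fx"]*x[0]+c["cx"],c["fy"]*x[1]+c["cy"]])
E
python3 - <<'E'
from h import *
for n in ("scene","top","wrist"):
    c=viewer.camera(n); cv2.imwrite(f"pics/a_{n}.png",c["frame"]); print(n,c["fx"],c["k1"],np.round(c["pose"],3).tolist())
    if n=="wrist": continue
    for t in ["slab_top","tick_l_mid","chip0_center","scraper_center","rest_mid","forceps_grip","tip_a","specimen_box_mid","vial_mid","rock_mid","plaster_cast_mid","brush_mid","loupe_mid"]:
        r=finder.look_for(n,t); print(t,[(round(q["conf"],2),np.round(q["box"]).astype(int).tolist(), np.round(onz(c,q["box"][0],q["box"][1],0.02)[:2],3).tolist()) for q in r[:5]])
print(ctrl.read_state())
E
```

```text
pics
scene 439.0998864085985 -0.08901479995506549 [[-0.546, 0.631, -0.551, 1.129], [0.838, 0.426, -0.342, 0.287], [0.019, -0.648, -0.761, 0.826], [0.0, 0.0, 0.0, 1.0]]
slab_top [(0.57, [330, 230, 80, 73], [0.626, -0.01])]
tick_l_mid [(0.47, [260, 154, 50, 38], [0.524, -0.292])]
chip0_center [(0.53, [342, 224, 8, 11], [0.596, 0.004]), (0.37, [260, 160, 46, 45], [0.539, -0.28])]
scraper_center [(0.71, [458, 268, 30, 50], [0.559, 0.273])]
rest_mid [(0.89, [263, 170, 53, 50], [0.564, -0.251])]
forceps_grip [(0.6, [261, 162, 52, 57], [0.545, -0.274])]
tip_a [(0.85, [262, 161, 50, 47], [0.541, -0.273]), (0.7, [261, 152, 46, 33], [0.514, -0.296])]
specimen_box_mid [(0.79, [404, 315, 34, 35], [0.72, 0.224])]
vial_mid [(0.82, [243, 227, 13, 23], [0.729, -0.178])]
rock_mid [(0.75, [409, 187, 27, 19], [0.406, 0.082]), (0.7, [456, 268, 32, 49], [0.56, 0.269])]
plaster_cast_mid [(0.96, [338, 156, 30, 26], [0.413, -0.121])]
brush_mid [(0.76, [199, 147, 71, 26], [0.593, -0.445]), (0.29, [342, 225, 6, 10], [0.6, 0.006])]
loupe_mid [(0.54, [273, 278, 21, 24], [0.797, -0.042]), (0.26, [329, 230, 85, 7
[... 1336 characters left out ...]
0.0, 0.0, 0.0, 1.0]]
{'time': 1.45, 'joints': array([60.03418408, 23.55195002, -0.72733177, 91.45448573,  0.32197732,
       64.99345999, -4.71000889]), 'joint_velocities': array([-0.02546889, -0.00079079, -0.03435012,  0.02179172,  0.04962444,
        0.0045694 ,  0.01012037]), 'tau': array([ 8.75080841e-04, -5.87729216e+01,  6.41481131e-01, -2.91384190e+01,
       -5.37173892e-02,  1.04283082e-02,  4.57063891e-05]), 'tool_pos': array([ 0.27453297, -0.56147653,  0.19938647]), 'tool_rot': array([1.79997771e+02, 9.99248758e-04, 2.60586535e+01]), 'force': array([-0.31162862,  0.33860881, -0.51389177]), 'ft_torque': array([-0.01078456,  0.05078573,  0.02715268]), 'opening': 0.08784101844058609}
```

```bash
python3 -c "
import cv2
a=cv2.imread('pics/a_top.png')[90:310,160:520];cv2.imwrite('pics/b1.png',cv2.resize(a,None,fx=2.2,fy=2.2,interpolation=cv2.INTER_CUBIC))
a=cv2.imread('pics/a_scene.png')[120:330,170:490];cv2.imwrite('pics/b2.png',cv2.resize(a,None,fx=2.5,fy=2.5,interpolation=cv2.INTER_CUBIC))"
```

```text
(no output)
```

View pics/b1.png

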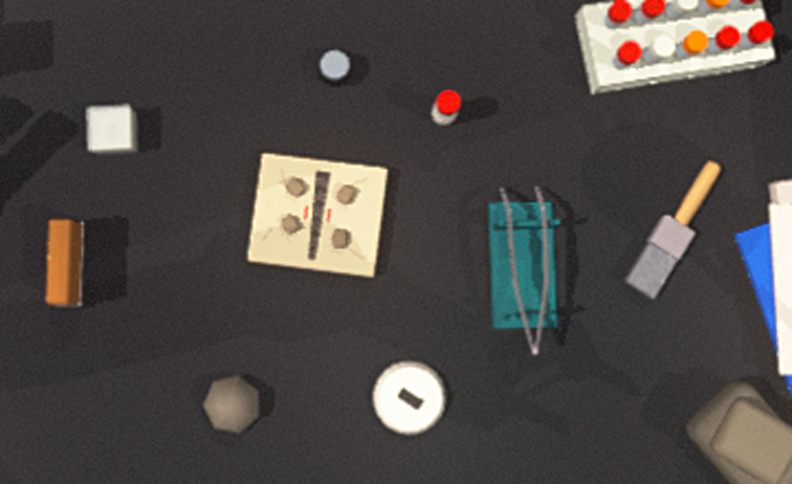

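View pics/b2.png

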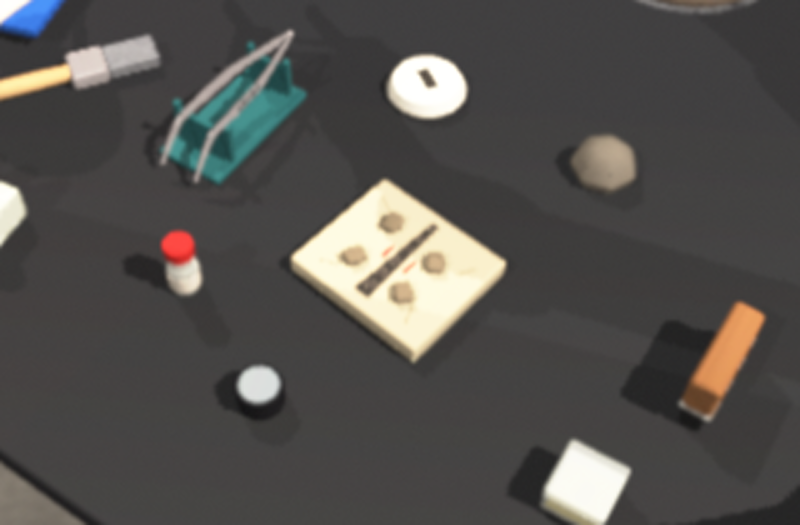

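Top view: the slab is at crop (318,215) with four chips and both strokes visible. The scraper is at (65,262), long along x, and the forceps lie with their tips toward +x. I'll take wrist looks over the forceps, slab and scraper on the way.

Run:
```python
from h import *
import pickle
D={}
for n,p in (("f",[0.53,-0.27,0.22]),("s",[0.60,-0.027,0.22]),("b",[0.55,0.268,0.20])):
    ctrl.move_to(p,[180,0,0]); c=viewer.camera("wrist"); D[n]=c
    cv2.imwrite(f"pics/w_{n}.png",c["frame"])
    for t in {"f":["forceps_grip","rest_mid"],"s":["slab_top","chip0_center","tick_l_mid"],"b":["scraper_center"]}[n]:
        r=finder.cut_out("wrist",t); D[n+t]=r
        print(t,[(round(q["conf"],2),np.round(q["box"]).tolist()) for q in r[:6]])
    print(ctrl.read_state()["time"])
pickle.dump(D,open("D.pkl","wb"))
a=[cv2.resize(D[k]["frame"],(400,250),interpolation=cv2.INTER_AREA) for k in "sb"]
cv2.imwrite("pics/c.png",np.vstack([D["f"]["frame"][:, :][60:400], np.hstack(a)[:,80:720]]))
```

```text
forceps_grip [(0.57, [308.0, 169.0, 41.0, 162.0])]
rest_mid [(0.56, [311.0, 161.0, 63.0, 121.0]), (0.52, [462.0, 128.0, 111.0, 138.0])]
3.0417
slab_top [(0.84, [314.0, 164.0, 125.0, 117.0])]
chip0_center [(0.67, [335.0, 191.0, 18.0, 18.0])]
tick_l_mid []
4.2333
scraper_center [(0.73, [312.0, 174.0, 33.0, 93.0])]
5.4833
```

View pics/c.png

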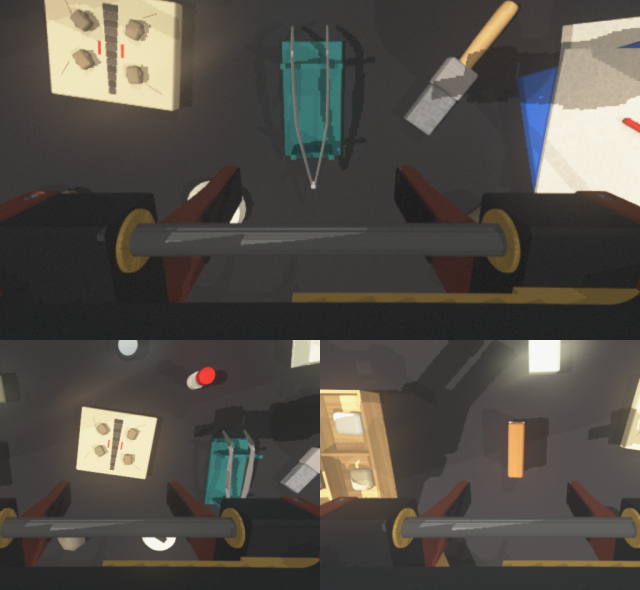

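Run:
```python
from h import *
import pickle
D=pickle.load(open("D.pkl","rb"))
def rect(c,m,z):
    k=max(cv2.findContours(m.astype(np.uint8),0,2)[0],key=cv2.contourArea)[:,0]
    w=np.array([onz(c,u,v,z)[:2] for u,v in k])*1000
    return cv2.minAreaRect(w.astype(np.float32)),w
c=D["b"]; hsv=cv2.cvtColor(c["frame"],cv2.COLOR_BGR2HSV)
m=D["bscraper_center"][0]["mask"]; print("scr net",rect(c,m,.06)[0])
m2=cv2.inRange(hsv,(5,120,140),(20,255,255)); m2[:, :250]=0; m2[:,380:]=0; m2[260:]=0
print("scr col",rect(c,m2>0,.06)[0], ctrl.read_state()["tool_pos"])
c=D["s"]; print("slab",rect(c,D["sslab_top"][0]["mask"],.02)[0])
hsv=cv2.cvtColor(c["frame"],cv2.COLOR_BGR2HSV)
sl=cv2.morphologyEx(D["sslab_top"][0]["mask"].astype(np.uint8),3,np.ones((15,15)))
red=((hsv[...,0]<8)|(hsv[...,0]>172))&(hsv[...,1]>110)&(sl>0)
n,L,S,C=cv2.connectedComponentsWithStats(red.astype(np.uint8))
print("red",[(S[i,4],np.round(onz(c,*C[i],.02)*1000,1)) for i in range(1,n) if S[i,4]>3])
dk=(hsv[...,2]<165)&(sl>0)
n,L,S,C=cv2.connectedComponentsWithStats(cv2.erode(dk.astype(np.uint8),np.ones((3,3))))
print("dark",[(S[i,4],np.round(onz(c,*C[i],.025)*1000,1)[:2]) for i in range(1,n) if S[i,4]>20])
c=D["f"]; r,w=rect(c,D["frest_mid"][0]["mask"],.03); print("rest",r)
for nm,u,v,z in (("bow",313,246,.05),("tipl",292,87,.016),("tipr",328,87,.016)): print(nm,onz(c,u,v,z)*1000)
f=c["frame"][60:270,230:400]; cv2.imwrite("pics/d.png",np.hstack([cv2.resize(f,None,fx=2.8,fy=2.8,interpolation=2),cv2.resize(D["s"]["frame"][95:235,250:380],(320,588-0),interpolation=2)[:588]]))
```

```text
scr net ((563.0823974609375, 271.50360107421875), (29.77630043029785, 100.15060424804688), 88.2390365600586)
scr col ((560.2355346679688, 271.70892333984375), (27.491004943847656, 95.91767883300781), 88.22530364990234) [0.55113926 0.26582879 0.20009572]
slab ((612.6199951171875, -21.74359130859375), (149.3302001953125, 129.60748291015625), 81.3680419921875)
red [(np.int32(18), array([614.2,  -8.1,  20. ])), (np.int32(20), array([609.9, -34.5,  20. ]))]
dark [(np.int32(484), array([622.6, -23.2]))]
rest ((548.0745239257812, -263.55169677734375), (147.3137664794922, 74.5003662109375), 1.096193790435791)
bow [ 446.16542033 -264.67204115   50.        ]
tipl [ 638.01729539 -239.81879578   16.        ]
tipr [ 637.97411171 -283.26852045   16.        ]
```

View pics/d.png

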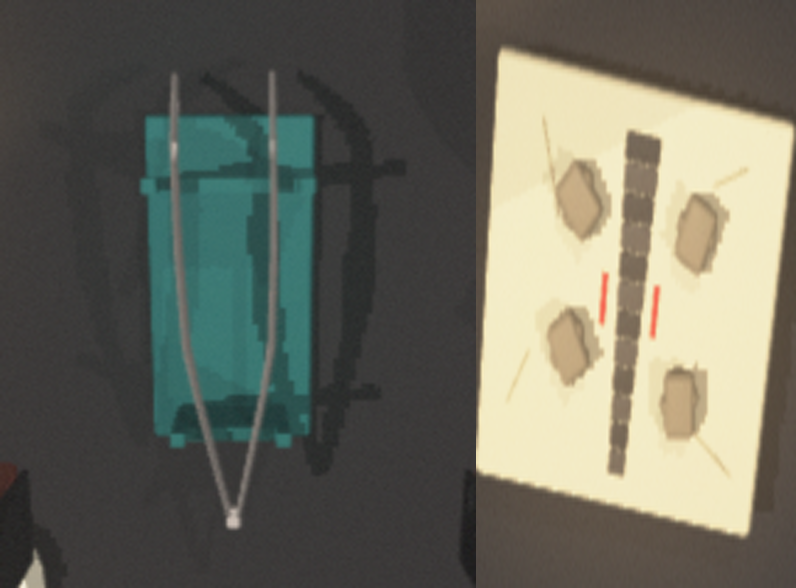

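Slab yaw is about −8.6° with centre (613,−22), and the strokes are 26.7 mm apart. The scraper is at (562,272) with yaw −1.8°. Next I'll grasp it and sweep.

Run:
```python
from h import *
S=np.array([.6126,-.0217]); a=np.radians(-8.6); Y=np.array([-np.sin(a),np.cos(a)])
R=[180,0,-1.8]; T=[180,0,-8.6]
st=lambda s:(lambda q:print(s,round(q["time"],2),np.round(q["tool_pos"],4),np.round(q["force"],1),round(q["opening"],4)))(ctrl.read_state())
ctrl.move_to([.5615,.2716,.11],R); ctrl.move_linear([.5615,.2716,.034],feed=.1); st("down")
ctrl.gripper_to(.02,35); st("grip")
ctrl.move_linear([.5615,.2716,.12],feed=.2); st("up")
p=S+.063*Y; ctrl.move_to([*p,.11],T); ctrl.move_linear([*p,.062],feed=.12); st("above")
print(ctrl.move_linear([*p,.046],feed=.02,contact_N=4)); st("contact")
c=viewer.camera("scene"); cv2.imwrite("pics/e1.png",c["frame"])
z=ctrl.read_state()["tool_pos"][2]
q=S-.10*Y; ctrl.move_linear([*q,z-.0005],feed=.12); st("swept")
c=viewer.camera("scene"); cv2.imwrite("pics/e2.png",c["frame"])
ctrl.move_linear([*q,.13],feed=.2); st("up")
ctrl.move_to([*(S+.16*Y),.16],T); c=viewer.camera("top"); cv2.imwrite("pics/e3.png",c["frame"]);st("aside")
I=[cv2.imread(f"pics/e{i}.png") for i in (1,2,3)]
b=cv2.resize(I[2][100:280,170:450],(560,360),interpolation=2)
cv2.imwrite("pics/e.png",np.vstack([np.hstack([cv2.resize(x[150:300,240:460],(396,270),interpolation=2) for x in I[:2]]),np.pad(b[:320],((0,0),(0,232),(0,0)))]))
```

```text
down 6.84 [0.562  0.2719 0.0347] [ 0.   0.9 -0.2] 0.0879
grip 7.81 [0.5615 0.2715 0.034 ] [ 0.  -0.8 -0.5] 0.0269
up 8.39 [0.561  0.2712 0.1192] [-0.1 -0.3 -0.2] 0.0276
above 9.89 [0.6221 0.0417 0.0622] [-0.3 -0.5 -1. ] 0.0273
True
contact 10.41 [0.6224 0.0405 0.0539] [-0.7 -0.5  5.1] 0.0272
swept 11.97 [ 0.5975 -0.1199  0.0531] [ 0.9 -0.2 -1.4] 0.0272
up 12.55 [ 0.5973 -0.1203  0.1295] [-0.2  0.2 -2.5] 0.0269
aside 13.62 [0.6367 0.1334 0.1592] [-0.2  0.3 -1.1] 0.0269
```

View pics/e.png

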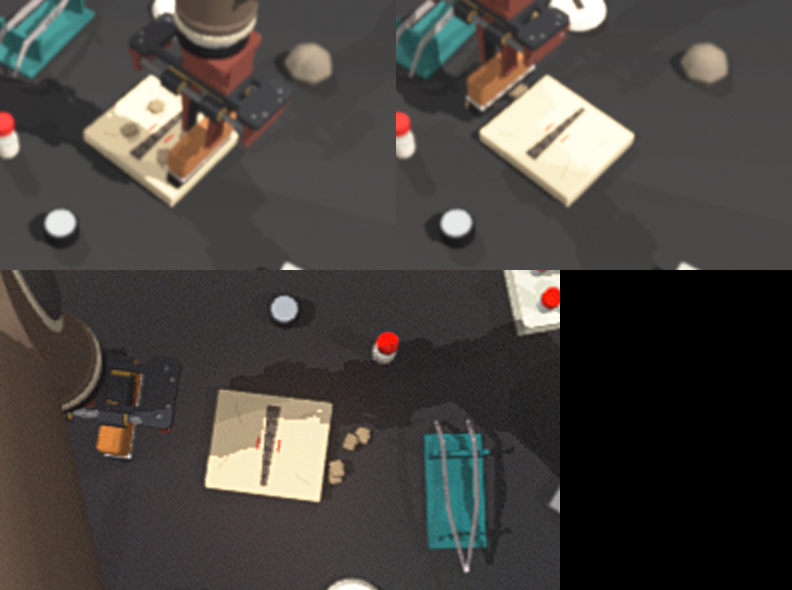

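Slab looks clear: all four chips appear off its −y edge. Now I'll return the block, look closely at the slab, and look again over the forceps.

Run:
```python
from h import *
import pickle
st=lambda s:(lambda q:print(s,round(q["time"],2),np.round(q["tool_pos"],4),np.round(q["force"],1),round(q["opening"],4)))(ctrl.read_state())
R=[180,0,-1.8]
ctrl.move_to([.5615,.2716,.10],R); ctrl.move_linear([.5615,.2716,.042],feed=.15)
print(ctrl.move_linear([.5615,.2716,.030],feed=.02,contact_N=3)); st("placed")
ctrl.gripper_to(.08); st("open")
ctrl.move_linear([.5615,.2716,.13],feed=.2)
D={}
for n,p,R in (("s",[0.57,-0.03,0.13],[180,0,-8.6]),("f",[0.50,-0.262,0.16],[180,0,-1])):
    ctrl.move_to(p,R); ctrl.pause(.15); D[n]=viewer.camera("wrist"); st(n)
    if n=="s": D["top"]=viewer.camera("top")
pickle.dump(D,open("D2.pkl","wb"))
cv2.imwrite("pics/f.png",np.hstack([cv2.resize(D[k]["frame"][:300,120:520],(400,300)) for k in "sf"]))
```

```text
True
placed 15.33 [0.562  0.2717 0.0339] [-0.5 -0.6  5.3] 0.0272
open 16.27 [0.5613 0.2713 0.0329] [-0.6  0.1 -0. ] 0.0801
s 18.27 [ 0.5702 -0.0282  0.1299] [-0.2  0.1  0.4] 0.0803
f 19.48 [ 0.5008 -0.2603  0.1598] [-0.6 -0.1  0.5] 0.0799
```

View pics/f.png

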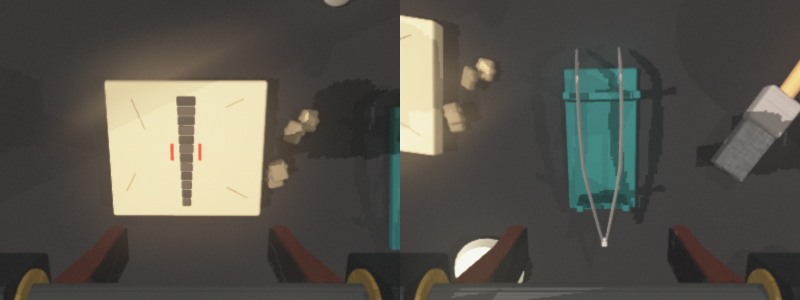

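Run:
```python
from h import *
import pickle
D=pickle.load(open("D2.pkl","rb")); D1=pickle.load(open("D.pkl","rb"))
c=D["s"]; hsv=cv2.cvtColor(c["frame"],cv2.COLOR_BGR2HSV)
red=((hsv[...,0]<8)|(hsv[...,0]>172))&(hsv[...,1]>110); red[:100]=0;red[200:]=0;red[:,:270]=0;red[:,340:]=0
n,L,S,C=cv2.connectedComponentsWithStats(red.astype(np.uint8))
print("red",[(S[i,4],C[i],np.round(onz(c,*C[i],.02)*1000,1)) for i in range(1,n) if S[i,4]>3])
# bow triangulation
def tri(obs):
    A=np.zeros((3,3));b=np.zeros(3)
    for c,u,v in obs:
        o,d=ray(c,u,v); d/=np.linalg.norm(d); M=np.eye(3)-np.outer(d,d); A+=M;b+=M@o
    return np.linalg.solve(A,b)*1000
print("bow",tri([(D1["f"],313,246),(D["f"],324,242)]))
print("tl",tri([(D1["f"],292,87),(D["f"],296.5,50)]),"tr",tri([(D1["f"],328,86),(D["f"],339,48.5)]))
c=D["f"]
for nm,u,v,z in (("bow",324,242,.05),("tl",296.5,50,.014),("tr",339,48.5,.014)): print(nm,onz(c,u,v,z)*1000)
f=c["frame"][35:260,260:380]; g=cv2.resize(f,None,fx=2.6,fy=2.6,interpolation=2)
t=D["top"]["frame"][190:260,370:430]; 
cv2.imwrite("pics/g.png",np.hstack([g,cv2.resize(D["s"]["frame"][90:190,380:450],(409,585),interpolation=2)]))
```

```text
red [(np.int32(38), array([291.65789474, 151.92105263]), array([613.5,  -7.9,  20. ])), (np.int32(32), array([319.5, 151.5]), array([610. , -34.6,  20. ]))]
bow [ 456.88335229 -264.81772058   73.6728869 ]
tl [ 637.87137551 -240.01754329   17.24530832] tr [ 639.81716153 -282.96823001   10.69762632]
bow [ 447.79084418 -264.91654045   50.        ]
tl [ 638.53101265 -239.91689049   14.        ]
tr [ 639.26823992 -282.28763716   14.        ]
```

View pics/g.png

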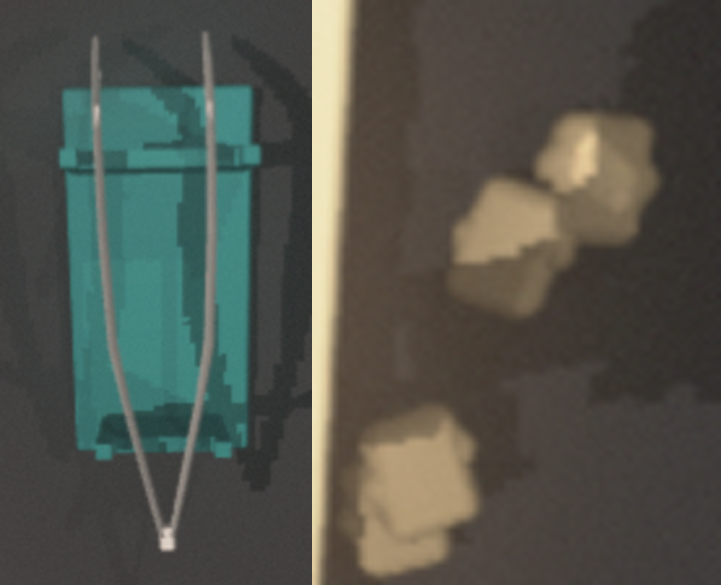

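All four chips lie on the bench beside the slab. Now I'll take the forceps: grip point ≈ (547,−263), yaw 1.1°.

Run:
```python
from h import *
import pickle
st=lambda s:(lambda q:print(s,round(q["time"],2),np.round(q["tool_pos"],4),np.round(q["tool_rot"],2),np.round(q["force"],1),round(q["opening"],4)))(ctrl.read_state())
R=[180,0,1.1]; g=[.5468,-.2629]
ctrl.gripper_to(.087); ctrl.move_to([*g,.10],R); ctrl.move_linear([*g,.042],feed=.1); st("down")
ctrl.gripper_to(.036,15); st("grip"); ctrl.pause(.2)
ctrl.move_linear([*g,.06],feed=.05); st("lift"); ctrl.move_linear([*g,.13],feed=.12)
a=np.radians(-8.2); ctrl.move_to([.5217,-.0082,.10],[180,0,-8.2]); st("hover")
ctrl.pause(.3); D={n:viewer.camera(n) for n in ("wrist","scene","top")}; pickle.dump(D,open("D3.pkl","wb")); st("cam")
w=cv2.resize(D["wrist"]["frame"][0:240,200:440],(480,480),interpolation=2)
s=cv2.resize(D["scene"]["frame"][150:300,260:410],(300,300),interpolation=2); 
cv2.imwrite("pics/i.png",np.hstack([w,np.pad(s,((0,180),(0,0),(0,0)))]))
```

```text
down 20.98 [ 0.5471 -0.2631  0.0426] [ 1.7998e+02 -5.0000e-02  1.0900e+00] [-0.3 -0.2 -0. ] 0.0872
grip 21.89 [ 0.5468 -0.2629  0.042 ] [-180.     0.     1.1] [ 1.1 -0.8 -0.5] 0.036
lift 22.6 [ 0.547  -0.263   0.0605] [ 1.7998e+02 -4.0000e-02  1.1000e+00] [-0.4  0.2  0.1] 0.0361
hover 24.34 [ 0.522  -0.0096  0.0998] [179.96   0.    -8.25] [ 1.1 -0.1 -0.2] 0.036
cam 24.79 [ 0.5218 -0.0086  0.1   ] [-180.     -0.     -8.24] [-0.4  0.1  1.7] 0.0362
```

View pics/i.png

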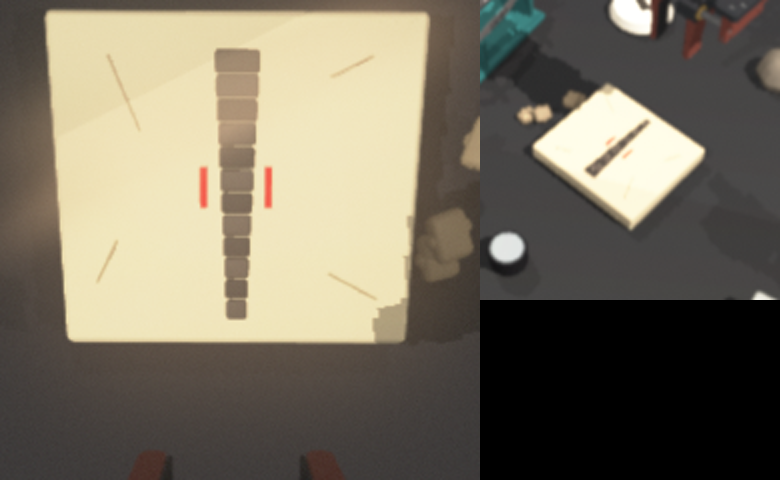

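The forceps aren't in the gripper. I'll check the rest.

Run:
```python
from h import *
import pickle
ctrl.move_to([.47,-.262,.16],[180,0,1.1]); ctrl.pause(.2)
D={n:viewer.camera(n) for n in ("wrist","scene","top")}; pickle.dump(D,open("D4.pkl","wb"))
print(ctrl.read_state()["time"],finder.look_for("wrist","forceps_grip")[:2])
w=cv2.resize(D["wrist"]["frame"][10:260,240:400],(352,550),interpolation=2)
s=cv2.resize(D["scene"]["frame"][120:220,210:320],(440,400),interpolation=2)
cv2.imwrite("pics/j.png",np.hstack([w,np.pad(s,((0,150),(0,0),(0,0)))]))
```

```text
26.175 [{'box': [320.6, 115.9, 56.1, 203.9], 'conf': 0.81}]
```

View pics/j.png

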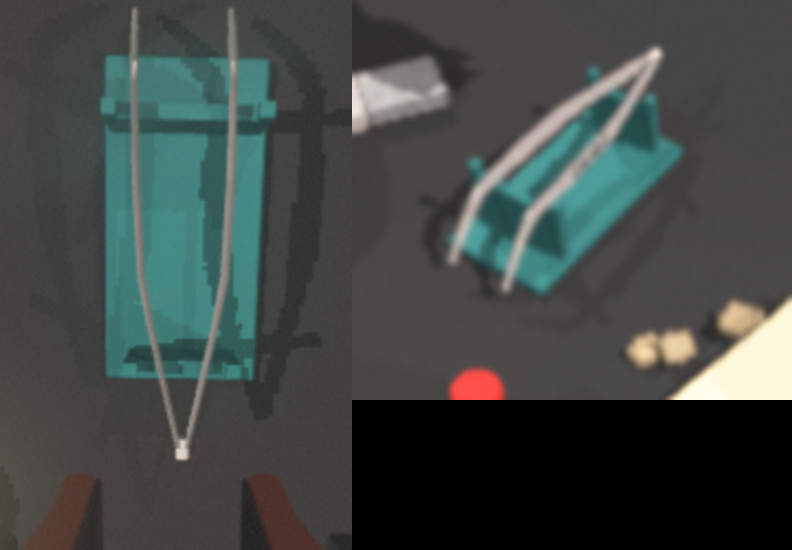

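Forceps still lie undisturbed in the rest. Retry, closing by force this time, so the opening itself tells whether they are between the pads.

Run:
```python
from h import *
import pickle
st=lambda s:(lambda q:print(s,round(q["time"],2),np.round(q["tool_pos"],4),np.round(q["force"],1),round(q["opening"],4)))(ctrl.read_state())
D4=pickle.load(open("D4.pkl","rb")); c=D4["wrist"]
for nm,u,v,z in (("bow",240+181/2.2,10+450/2.2,.05),("tl",240+134/2.2,10+9/2.2,.014),("tr",240+231.5/2.2,10+9/2.2,.014)): print(nm,onz(c,u,v,z)*1000)
R=[180,0,1.1]; g=[.5468,-.2629]
ctrl.gripper_to(.075); ctrl.move_to([*g,.09],R); ctrl.move_linear([*g,.041],feed=.12)
for n in (6,9): ctrl.gripper_to(.025,n); st(f"grip{n}")
D={n:viewer.camera(n) for n in ("wrist","scene","top")}; pickle.dump(D,open("D5.pkl","wb"))
w=cv2.resize(D["wrist"]["frame"][0:270,220:420],(400,540),interpolation=2)
s=cv2.resize(D["scene"]["frame"][100:220,200:310],(385,420),interpolation=2)
cv2.imwrite("pics/k.png",np.hstack([w,np.pad(s,((0,120),(0,0),(0,0)))]))
```

```text
bow [ 447.55641122 -264.74432803   50.        ]
tl [ 639.09880583 -239.60452803   14.        ]
tr [ 640.00744451 -282.53693974   14.        ]
grip6 28.96 [ 0.5468 -0.2629  0.041 ] [ 0.3  0.4 -0.4] 0.025
grip9 29.18 [ 0.5468 -0.2629  0.041 ] [ 0.6 -0.2 -0.1] 0.0248
```

View pics/k.png

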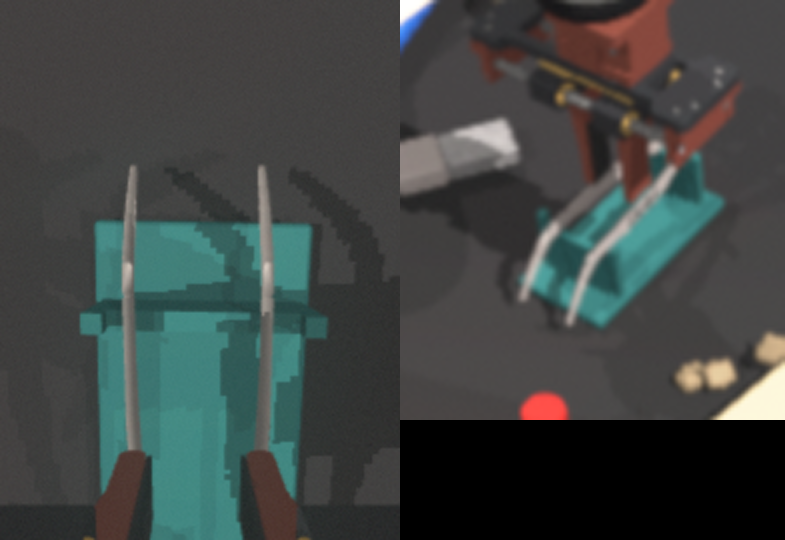

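Run:
```python
from h import *
import pickle
D=pickle.load(open("D5.pkl","rb")); c=D["wrist"]; s=D["scene"]
for z in (.03,.05,.07):
  for y in (-.0125,.0125,):
    p=[.5468,-.2629+y,z]; a=proj(c,p); b=proj(s,p); print("fing",z,y,np.round((a-[220,0])*2),np.round((b-[200,100])*3.5))
# arm points: grip outer, per z
for z in (.03,.04,.05,.06,.07):
  for y in (-.02,.02): 
    p=[.5468,-.2629+y,z]; print("arm",z,y,np.round((proj(c,p)-[220,0])*2),np.round((proj(s,p)-[200,100])*3.5))
for z in (.045,.055,.065): print("bow",z, np.round((proj(s,[.4475,-.2647,z])-[200,100])*3.5), np.round((proj(s,[.4475,-.2647,z])-[210,120])*4))
print("tips",[np.round((proj(s,[.639,y,.014])-[200,100])*3.5) for y in (-.24,-.282)],[np.round((proj(s,[.639,y,.014])-[210,120])*4) for y in (-.24,-.282)])
```

```text
fing 0.03 -0.0125 [234. 451.] [208. 208.]
fing 0.03 0.0125 [161. 449.] [235. 222.]
fing 0.05 -0.0125 [238. 472.] [205. 189.]
fing 0.05 0.0125 [157. 470.] [232. 202.]
fing 0.07 -0.0125 [243. 498.] [202. 168.]
fing 0.07 0.0125 [153. 496.] [230. 182.]
arm 0.03 -0.02 [256. 451.] [199. 204.]
arm 0.03 0.02 [139. 449.] [243. 226.]
arm 0.04 -0.02 [259. 461.] [198. 194.]
arm 0.04 0.02 [136. 459.] [242. 216.]
arm 0.05 -0.02 [262. 472.] [197. 184.]
arm 0.05 0.02 [133. 470.] [241. 206.]
arm 0.06 -0.02 [266. 485.] [195. 174.]
arm 0.06 0.02 [130. 482.] [239. 196.]
arm 0.07 -0.02 [270. 499.] [194. 164.]
arm 0.07 0.02 [126. 496.] [238. 186.]
bow 0.045 [299. 123.] [302.  60.]
bow 0.055 [299. 113.] [301.  49.]
bow 0.065 [298. 103.] [301.  37.]
tips [array([166., 322.]), array([121., 297.])] [array([150., 288.]), array([ 98., 260.])]
```

Opening closed freely to 25 mm, so the fingers didn't meet the arms. In the wrist picture the finger gap looks too large for fingertips at z=30 mm, so they probably stop above the arms. I'll open gently, go lower in steps, and close by force.

Run:
```python
from h import *
import pickle
st=lambda s:(lambda q:print(s,round(q["time"],2),np.round(q["tool_pos"],4),np.round(q["force"],1),round(q["opening"],4)))(ctrl.read_state())
g=[.5468,-.2629]
ctrl.gripper_to(.06,4); st("open")
for z in (.031,.022):
    ctrl.gripper_to(.06,6)
    if ctrl.move_linear([*g,z],feed=.06,contact_N=3): st("contact!"); break
    ctrl.gripper_to(.03,6); st(z)
    if ctrl.read_state()["opening"]>.0315: break
```

```text
open 30.04 [ 0.5468 -0.2629  0.041 ] [-0.6 -0.3 -0.7] 0.0598
0.031 31.07 [ 0.5469 -0.2629  0.0311] [-0.1 -0.6  0.6] 0.0361
```

At z=31 mm the 6 N grip stopped at 36.1 mm, which matches the spring, so the fingers reach less far than stated. I'll go lower for a full grip, then lift.

Run:
```python
from h import *
import pickle
st=lambda s:(lambda q:print(s,round(q["time"],2),np.round(q["tool_pos"],4),np.round(q["force"],1),round(q["opening"],4)))(ctrl.read_state())
g=[.5468,-.2629]
ctrl.gripper_to(.06,6)
print(ctrl.move_linear([*g,.014],feed=.06,contact_N=3)); st("down")
ctrl.gripper_to(.033,6); st("6N"); ctrl.gripper_to(.033,20); st("grip")
ctrl.move_linear([*g,.035],feed=.06); ctrl.gripper_to(.033,20); st("lift"); ctrl.move_linear([*g,.10],feed=.15)
ctrl.move_to([.5217,-.0082,.06],[180,0,-8.2]); ctrl.pause(.3); st("hover")
D={n:viewer.camera(n) for n in ("wrist","scene","top")}; pickle.dump(D,open("D6.pkl","wb"))
w=cv2.resize(D["wrist"]["frame"][0:240,200:440],(480,480),interpolation=2)
s=cv2.resize(D["scene"]["frame"][150:300,260:410],(320,320),interpolation=2)
cv2.imwrite("pics/l.png",np.hstack([w,np.pad(s,((0,160),(0,0),(0,0)))]))
```

```text
False
down 32.09 [ 0.5464 -0.2627  0.0133] [0.1 1.1 0.3] 0.06
6N 32.59 [ 0.547  -0.263   0.0142] [0.5 0.  1. ] 0.0363
grip 32.87 [ 0.547  -0.263   0.0142] [-0.4 -0.7  1.9] 0.0333
lift 33.58 [ 0.5466 -0.2628  0.0347] [ 0.6  0.8 -0. ] 0.0333
hover 35.48 [ 0.5219 -0.0092  0.06  ] [-0.6  0.7 -0.2] 0.033
```

View pics/l.png

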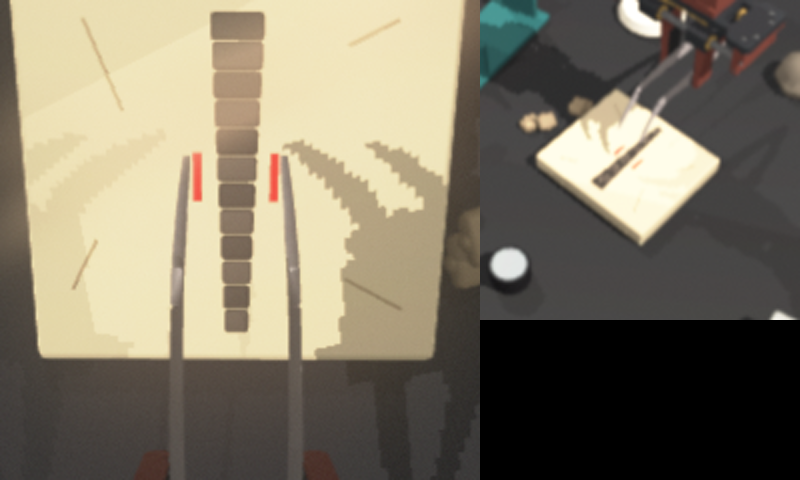

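Forceps held; in the wrist crop the tips are at (186,157) and (284,157) and the strokes at (197,177) and (274,177). Now I'll make a tip detector on this image and check tip height with the scene camera.

```bash
cat >> h.py <<'E'
def tips(c):
    """subpixel: tip ends (top of thin grey arm) and red strokes in the wrist picture"""
    f=c["frame"]; hsv=cv2.cvtColor(f,cv2.COLOR_BGR2HSV)
    red=((hsv[...,0]<8)|(hsv[...,0]>172))&(hsv[...,1]>110); red[:,:270]=0; red[:,370:]=0; red[:40]=0; red[180:]=0
    n,L,S,C=cv2.connectedComponentsWithStats(red.astype(np.uint8))
    k=[i for i in range(1,n) if S[i,4]>8]; k=sorted(sorted(k,key=lambda i:-S[i,4])[:2],key=lambda i:C[i,0])
    gr=(hsv[...,1]<60)&(hsv[...,2]<190)&~red; gr[:30]=0
    return gr,[(C[i],S[i]) for i in k]
E
python3 - <<'E'
from h import *
import pickle
D=pickle.load(open("D6.pkl","rb")); c=D["wrist"]; gr,rd=tips(c)
print([ (np.round(a,1),b.tolist(),np.round(onz(c,*a,.02)*1000,1)) for a,b in rd])
hsv=cv2.cvtColor(c["frame"],cv2.COLOR_BGR2HSV)
for r in range(74,92,2): print(r,"V",hsv[r,286:300,2],"S",hsv[r,286:300,1])
for r in range(74,92,3): print(r,"V",hsv[r,334:350,2],"S",hsv[r,334:350,1])
D3=pickle.load(open("D3.pkl","rb")); s=D["scene"]
for z in (.05,.055,.0613,.066): print("scene tips pred",z,[np.round(proj(s,[.6131+k*.0142*.1426,-.022+k*.0142*.99,z]),1) for k in (1,-1)],[np.round(proj(c,[.6131+k*.0142*.1426,-.022+k*.0142*.99,z]),1) for k in (1,-1)])
d=np.abs(s["frame"].astype(int)-D3["scene"]["frame"]).sum(2)
hs=cv2.cvtColor(s["frame"],cv2.COLOR_BGR2HSV)
for r in range(196,216): print(r,hs[r,320:346,1].tolist())
E
```

```text
[(array([298.5,  88.1]), [297, 77, 4, 23, 91], array([613.9,  -8.2,  20. ])), (array([336.6,  88.9]), [335, 77, 4, 24, 90], array([609.6, -34.5,  20. ]))]
74 V [241 241 240 240 241 241 240 241 241 241 241 241 240 241] S [57 57 57 57 57 58 57 58 57 56 57 58 60 57]
76 V [241 240 241 241 241 240 240 240 239 241 242 242 242 242] S [ 58  57  59  57  56  57  58  58  58  59  92 105 106 107]
78 V [241 240 240 240 239 223 206 196 194 236 243 244 244 244] S [ 57  56  56  56  57  64  67  66  68  68 118 146 153 153]
80 V [241 240 240 240 236 203 183 173 180 236 242 244 244 244] S [ 56  55  55  56  58  65  63  63  69  68 114 149 157 156]
82 V [240 240 240 240 231 193 172 166 176 235 242 244 244 244] S [ 56  54  55  55  61  65  61  65  68  68 106 147 160 159]
84 V [240 240 241 239 220 184 167 161 172 235 242 243 244 244] S [ 54  56  55  57  64  60  58  62  65  66 109 152 163 164]
86 V [240 240 240 238 206 172 161 156 181 235 242 243 244 244] S [ 54  54  53  56  66  56  57  59  66  66 109 154 164 166]
88 V [241 240 241 235 191 166 155 154 181 236 242 244 244 244] S [ 55  54  55  60  60  55  58  60 
[... 2890 characters left out ...]
1, 21, 29, 45, 40, 35, 30, 35, 50, 58, 47, 29]
210 [45, 28, 23, 23, 28, 29, 23, 21, 21, 21, 21, 21, 21, 21, 21, 25, 37, 43, 41, 36, 44, 61, 67, 64, 67, 42]
211 [30, 21, 20, 21, 22, 21, 21, 20, 20, 21, 21, 21, 21, 21, 22, 29, 45, 43, 44, 53, 65, 65, 63, 63, 67, 48]
212 [27, 20, 20, 20, 20, 20, 20, 20, 20, 21, 21, 21, 21, 21, 23, 34, 45, 45, 56, 65, 65, 63, 64, 67, 54, 33]
213 [27, 20, 20, 20, 20, 20, 20, 20, 20, 20, 21, 21, 21, 22, 28, 42, 44, 52, 61, 61, 57, 63, 66, 58, 31, 23]
214 [27, 20, 20, 20, 20, 20, 20, 20, 20, 20, 21, 21, 21, 23, 33, 46, 41, 53, 60, 59, 62, 67, 56, 35, 23, 21]
215 [29, 21, 20, 20, 20, 20, 20, 20, 20, 20, 20, 21, 23, 29, 46, 44, 44, 58, 60, 62, 67, 57, 31, 23, 21, 21]
```

Scene and wrist tip pixels both match tip z = TCP + 1.3 mm. I'll close slightly, descend part way, and measure again.

```bash
cat >> h.py <<'E'
def meas(c,tipz):
    gr,rd=tips(c); V=cv2.cvtColor(c["frame"],cv2.COLOR_BGR2HSV)[...,2].astype(float)
    M=np.array([.6118,-.0213]); out=[]
    st=[onz(c,*a,.02)[:2]*1000 for a,_ in rd]
    return st
E
python3 - <<'E'
from h import *
import pickle
st=lambda s:(lambda q:print(s,round(q["time"],2),np.round(q["tool_pos"],4),np.round(q["tool_rot"],2),np.round(q["force"],1),round(q["opening"],4)))(ctrl.read_state())
c=pickle.load(open("D6.pkl","rb"))["wrist"]
print("tips@hover",[np.round(onz(c,u,v,.0613)*1000,1) for u,v in ((293,78),(342.6,79))])
ctrl.gripper_to(.0322,20)
ctrl.move_linear([.5210,-.0080,.033],feed=.05); ctrl.pause(.5); st("low")
c=viewer.camera("wrist"); s=viewer.camera("scene"); pickle.dump((c,s),open("D7.pkl","wb"))
gr,rd=tips(c); print([(np.round(a,1),b.tolist(),np.round(onz(c,*a,.02)*1000,1)) for a,b in rd])
hsv=cv2.cvtColor(c["frame"],cv2.COLOR_BGR2HSV)
for r in range(70,100,2): print(r,"V",hsv[r,286:302,2],"S",hsv[r,286:302,1])
for r in range(70,100,2): print(r,"V",hsv[r,332:348,2],"S",hsv[r,332:348,1])
E
```

```text
tips@hover [array([615.3,  -7.8,  61.3]), array([610.7, -35.6,  61.3])]
low 37.04 [ 0.521  -0.008   0.0331] [ 1.8e+02 -1.0e-02 -8.2e+00] [-0.1 -0.8  0.1] 0.0325
[(array([297.5,  82.1]), [296, 69, 5, 27, 109], array([613.7,  -8. ,  20. ])), (array([341.8,  74.4]), [340, 69, 4, 16, 44], array([614.2, -35.4,  20. ]))]
70 V [241 240 240 241 240 240 240 240 241 242 243 243 243 243 241 240] S [ 58  58  57  58  56  57  60  58  65 113 136 140 140 134  93  64]
72 V [241 240 240 240 240 240 240 240 240 242 243 243 243 243 242 240] S [ 58  56  58  56  57  58  57  60  63 114 135 140 140 135  93  64]
74 V [241 240 241 240 240 240 240 240 240 242 243 243 243 243 242 240] S [ 57  56  56  57  56  56  58  56  64 114 140 145 145 140  93  64]
76 V [240 240 240 240 240 240 240 239 240 242 243 243 243 243 242 240] S [ 56  58  57  58  57  58  57  59  63 117 143 150 149 143  94  61]
78 V [241 240 240 240 240 239 229 208 195 199 231 242 243 243 241 238] S [ 55  56  58  57  56  57  61  67  69  94 138 153 155 147  95  65]
80 V [240 241 240 240 240 239 214 183 170 174 228 242 243 243 241 234] S [ 55  56  55  5
[... 2558 characters left out ...]
 218 238 241 240] S [76 74 73 74 73 72 75 79 54 42 44 53 70 58 53 53]
90 V [181 184 184 183 182 182 181 176 162 153 145 139 170 232 240 241] S [73 72 73 74 71 73 76 96 61 45 46 51 65 65 53 54]
92 V [181 181 181 183 184 182 182 177 162 151 146 142 161 230 240 240] S [73 75 73 74 73 74 77 98 60 44 44 47 62 62 55 52]
94 V [180 181 183 181 181 180 171 173 163 156 150 142 141 183 223 231] S [ 74  72  72  73  73  74  86 108  61  42  41  41  49  70  67  64]
96 V [182 182 181 181 180 179 176 176 167 160 151 145 141 167 180 180] S [71 76 73 70 72 74 81 96 56 43 42 46 47 66 71 71]
98 V [231 218 192 179 181 179 180 180 167 157 150 144 142 160 176 180] S [61 70 72 71 72 71 71 69 49 42 41 46 48 61 71 71]
```

Run:
```python
from h import *
import pickle
c,s=pickle.load(open("D7.pkl","rb"))
a=np.radians(-8.2); X=np.array([np.cos(a),np.sin(a)]);Y=np.array([-np.sin(a),np.cos(a)])
T=[onz(c,*p,.0344)[:2]*1000 for p in ((294.2,77.8),(340.6,77.8))]; S=[onz(c,*p,.02)[:2]*1000 for p in ((297.6,82.5),(341.5,82.5))]
print(np.round(T,1),np.round(S,1)); 
for t,k in zip(T,S): print("stroke-tip along X,Y",np.round([(k-t)@X,(k-t)@Y],2))
print("gap tips",(T[0]-T[1])@Y,"strokes",(S[0]-S[1])@Y)
```

```text
[[614.4  -7.1]
 [610.6 -33.2]] [[613.4  -8. ]
 [609.6 -34.7]]
stroke-tip along X,Y [-0.81 -0.98]
stroke-tip along X,Y [-0.81 -1.61]
gap tips 26.32787775724618 strokes 26.953569918732704
```

Run:
```python
from h import *
import pickle
a=np.radians(-8.2); X=np.array([np.cos(a),np.sin(a)]);Y=np.array([-np.sin(a),np.cos(a)])
st=lambda s:(lambda q:print(s,round(q["time"],2),np.round(q["tool_pos"],4),np.round(q["force"],1),round(q["opening"],4)))(ctrl.read_state())
p=np.array([.5210,-.0080])-.0008*X-.0013*Y
ctrl.gripper_to(.0325,20); ctrl.move_linear([*p,.0245],feed=.02,contact_N=3); ctrl.pause(.6); st("final")
c=viewer.camera("wrist"); s=viewer.camera("scene"); t=viewer.camera("top"); pickle.dump((c,s),open("D8.pkl","wb"))
w=cv2.resize(c["frame"][40:130,270:370],(500,450),interpolation=cv2.INTER_NEAREST)
q=cv2.resize(s["frame"][190:250,300:360],(300,300),interpolation=2); r=cv2.resize(t["frame"][100:260,150:450],(300,160))
cv2.imwrite("pics/m.png",np.hstack([w,np.pad(np.vstack([q,r[:150]]),((0,0),(0,0),(0,0)))]))
for z in (.0225,.0258,.030): print(z,[np.round((proj(s,[.6114+k*.0134*.1426,-.0213+k*.0134*.99,z])-[300,190])*5) for k in (1,-1)])
```

```text
final 38.54 [ 0.52   -0.0092  0.0245] [ 0.2  0.2 -0.5] 0.0327
0.0225 [array([168., 179.]), array([124., 148.])]
0.0258 [array([168., 175.]), array([124., 143.])]
0.03 [array([169., 169.]), array([124., 138.])]
```

View pics/m.png

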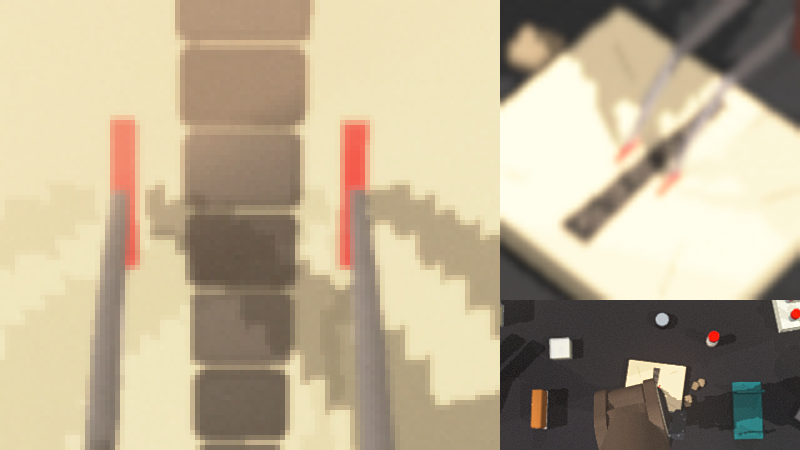

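Run:
```python
from h import *
q=ctrl.read_state(); print(q["time"],q["opening"],np.abs(q["joint_velocities"]).max()); ticket.sign_off()
```

```text
38.6917 0.03268236192069982 0.06289541996837361
the job is handed in; nothing more can be done
```

The job is handed in at 38.7 s. The chips are off the slab, the block is back on the bench, and the forceps are held over the two strokes.

- **Sweep:** One pass with the rubber lip pressed on the stone, at about 5 N when it touched, pushed all four chips off the slab's -y edge. They lie on the bench there, and the block stands where I found it.
- **Forceps grasp:** The first two tries closed on nothing, because the fingers ended higher above the forceps than the stated dimensions suggested. The forceps stayed undisturbed in their rest. I went about 27 mm lower and they were then held firmly and lifted.
- **Final pose:** In the last picture each tip stands over its red stroke, within about 1 mm. The tip gap matches the strokes' measured spacing of about 27 mm. The arm and gripper opening were still and no contact force showed.
- **Height:** The tips are about 6 mm above the slab, good to 2–3 mm. I worked that out from the forceps' height in the rest and checked it against the scene camera. I did not measure it by touching the slab.

No other check disagreed, and the last pictures showed nothing else moved.

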